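# Lock the filter cartridge into its bayonet housing

### The job

Take the orange-winged wax filter cartridge standing on the bench and fit it in the blue filter housing: feel for the entry slots, push it fully down against the spring, twist it clockwise (seen from above) a quarter turn to the stop, and let it spring up into its lock. Use no more force than a light hand press (the collar breaks at 60 N), and leave the other things where they stand.

Things in the scene. Friction and masses are not known exactly. Their poses are not given: they have to be found in the camera images.
- cartridge_grip (a point): Grip point of the loose filter cartridge: the centre of its orange wing, 72 mm above the foot. z is up its axis; x runs along the wing and along the two lugs. The wing is 42 mm long (x), 12 mm thick (y) and reaches from 50 to 86 mm above the foot. A half turn about z makes no difference.
- cartridge_lugs (a point): Point on the cartridge's axis midway between its two opposite lugs, 27 mm above the foot; axes as the grip. The lugs lie on the x axis: 62 mm over both, 8 mm wide, 6 mm high (24 to 30 mm above the foot). The white body is 50 mm in diameter, its foot chamfered; the orange cap is 56 mm in diameter, 42 to 50 mm above the foot.
- housing_mouth (a point): Centre of the socket mouth at the rim of the blue housing, 56 mm above the bench; axes as the housing's. Bore 53 mm (1.5 mm play round the cartridge). The brass slotted collar in it is clamped at an angle that is NOT measured: its two entry slots (about 2.5 deg or 1.2 mm play each way for the lugs) lie along the housing's x axis turned by up to 30 deg either way.
- plate_top (a point): Top of the black spring plate in the bore as it stands free, on the axis, 31 mm below the mouth. The lugs rest on the rim with the grip 48 mm above the mouth; in the slots the cartridge drops freely to 41 mm, where the foot meets this plate (3 N, growing 0.5 N per mm). Bottom is at 32 mm.
- track (a point): Point on the axis at the middle height of the lugs' track, 11.5 mm below the mouth. With the grip 32 to 35 mm above the mouth the lugs pass under the collar: clockwise from above, 90 deg from the entry, to a solid stop 2 deg later. There the spring lifts them into a pocket (4 deg play before the 90): locked, the grip stands 38 mm above the mouth.
- bottle_a: Bystander: brown glass bottle with a black cap, 56 mm wide, 164 mm tall; origin at the centre of its underside.
- bottle_b: Bystander: brown glass bottle with a black cap, 56 mm wide, 159 mm tall; origin at the centre of its underside.
- tall_candle: Bystander: tall candle in a clear glass, 66 mm wide, 105 mm tall; origin at the centre of its underside.
- lidded_candle: Bystander: short candle jar with a pale lid, 60 mm wide, 70 mm tall; origin at the centre of its underside.
- housing: The blue round filter housing, 89 mm in diameter, on a 125 mm square base screwed to the bench; origin on its axis at the underside of the base, 56 mm below the mouth. z is up; its y axis points at the steel outlet spigot (68 mm from the axis, 30 mm above the bench).
- cartridge: The loose filter cartridge (about 0.15 kg, 86 mm tall): white body, orange cap and wing; origin at the centre of its foot, 72 mm below the grip point, same axes.
Mind the look-alikes: they are no part of the job. What is shaped like the cartridge but yellow is not meant.

How it is judged:
By the outcome, as a careful person would: the job done as asked, in the order asked, and still so for the second after the job is handed in, with the robot touching nothing.
It also fails if it takes over 72 s, if anything falls off the work surface, if the arm or the gripper's body presses on something with over 40 N, if the wrist force passes 120 N, or if a joint passes its speed limit or range.

### The arm

A 6-joint arm with a two-finger parallel gripper is mounted at the origin on a cart in front of the work surface, level with it; the furniture and walls round the work are solid. World frame = base frame: x ahead of the robot, y to its left, z up, the work surface at z = 0. Lengths are in m, angles in degrees, forces in N, time in s.
With the tool pointing down it reaches from about 0.3 to 0.75 m from the base axis. Payload 8.5 kg.
Tool frame: the origin (TCP) lies between the finger pads; the fingertips stand 22 mm ahead of it and the grasp point (between the pads) lies 3 mm ahead of it; z points along the fingers, y is the line along which they close (so a half turn about z gives the same grasp; the last joint's range is limited). The gripper opens to 85 mm and grips with 20 to 120 N. Pads are 22 mm wide; open, the fingers measure 114 mm over their backs; the gripper's body (76 mm by 85 mm) begins 54 mm behind the grasp point. The pads swing forward as they close: fully open they stand 13 mm farther back than shut.
Start: joints at [64.555, 21.807, 74.336, -0, 83.858, -12.336], TCP at [0.125, 0.536, 0.225] pointing down, gripper open.
Joint ranges: [-178.18, 178.18], [-50.72, 133.34], [12.68, 142.11], [-81.47, 261.47], [9.98, 163.14], [-165.26, 165.26]. Speed limits (degrees/s): [136.94, 136.94, 180, 180, 180, 180].

### API

Orientations are given as a 3x3 rotation matrix whose columns are the frame's x, y, z axes.
In Python, from workcell import readout, cams, sign_off gives the robot as it stands.
- The arm moves only by the tool move_arm, never from a script. Its argument "rows" is a list of rows, each an object of numbers: "dx", "dy", "dz": the shift along the tool's x, y, z in mm; "yaw": the turn about the tool's z in rad; "hand": the opening in per cent of the stroke, from 0 (shut) to 100 (fully open). A call has 1 to 10 rows; each row shifts and turns the commanded pose from where the row before left it, along the tool's axes as they then stand; what a row does not reach is not made up. A row lasts 1/12 s, in which the tool goes at most 41.7 mm and 7.16 degrees, less where a joint would pass 70% of its speed; a pose out of reach is approached as far as the arm can. A call with a gripper value outside its range is refused whole. The fingers move at their own pace and stop on an object; "squeeze" is the grip in N (left out, the last holds). Time passes only in rows, so rows that do not move let the fingers close. It gives the time, the measured TCP pose, the force, the opening and the grip force at its end, in the units of the state.
- readout.state(): the state, without advancing time (a new reading comes with each control period).
- cams.capture(name): name is "side" or "top"; returns a dict with "image" (420x560x3 uint8, red, green, blue), "range_z" (420x560 float32, m along the optical axis (not along the pixel's ray), 0 where there is no reading), "camera_matrix" (3x3 intrinsics, pixels), "dist_coeffs" ([k1, k2, p1, p2, k3] as OpenCV has them; the pictures are not rectified), "R" (3x3) and "t" (3): a world point X has camera coordinates R X + t. Camera axes: x right, y down, z forward; pixel columns grow to the right and rows downward; lengths in m; the calibration is good to about 2 mm. A picture is of the moment at which its call begins.
- sign_off(): hands the job in; it is judged then, once.
Trained networks look in a picture, given as the dict that the camera call returned (one of the last four; its "shot" number tells which), for a name from the list of things; names that differ only in an ending like _2 or _b are one class to them, and where a whole thing is asked for, a point or a joint stands for the part that bears it (a point fixed in the world has none). Each returns a list of dicts, best first, with "p" (0 to 1); they miss things now and then, are a little off and sometimes report something else, mostly with a low value. They report only what shows in the picture. A call takes as long as a camera call. They do not tell look-alikes from the thing itself.
- cams.recognise(picture, target): "centre" ([row, column] in pixels, amid what is visible of it).
- cams.masks_of(picture, target): "pixels" (420x560 bool, what is visible of it) and "centre" ([row, column] in pixels, amid what is visible of it).
- cams.mark_of(picture, target): "centre" ([row, column] in pixels: a listed point, or the origin of a listed thing).
The state is a dict: "time": time; "joints": joint angles; "qvel": joint speeds; "effort": joint torques, N m; "eef_pos": TCP position; "orientation": TCP orientation; "contact_force": force on the tool from outside, world axes, zero at the start; "moment": the same for the moment, N m; "grip_width": finger opening in m; "grasp_force": force on a finger pad.
Only numpy, scipy, OpenCV 4.12 (cv2) and the standard library are available. Lean on these libraries where they do the work, as an engineer would, in place of code of your own. Each camera call takes 0.05 s, during which the arm holds its last target. There are 200 camera calls.

## Working session

There is one attempt and no reset: what is moved stays moved. The work goes in short steps, Python scripts to look and compute and a tool call to move; the robot and the scene stay as the last step left them, time stands still between calls to the robot, and variables do not carry over. Pictures are saved under pics/ and viewed, at most 10 in all, crops included, and the job is handed in when it is done.

Besides the shell and the picture viewer there is one more tool, called after "Call:" as name(argument=value, ...), one argument or row to a line, values as JSON. move_arm: Moves the arm, as the interface text tells. Its arguments: {"type":"object","properties":{"rows":{"type":"array"},"squeeze":{"type":"number"}},"required":["rows"]}

```bash
mkdir -p pics; cat > h.py <<'E'
import numpy as np, cv2
from workcell import readout, cams, sign_off
def cap(n,f=None):
    d=cams.capture(n)
    if f: cv2.imwrite('pics/'+f,cv2.cvtColor(d['image'],cv2.COLOR_RGB2BGR))
    return d
def cloud(d,mask):
    r,c=np.nonzero(mask&(d['range_z']>0)); z=d['range_z'][r,c]
    u=cv2.undistortPoints(np.stack([c,r],1).astype(float).reshape(-1,1,2),d['camera_matrix'],np.array(d['dist_coeffs'])).reshape(-1,2)
    P=np.c_[u*z[:,None],z]; return (P-d['t'])@np.array(d['R'])
E
python3 - <<'E'
from h import *
print(readout.state())
for n in('top','side'):
    d=cap(n,n+'1.png'); print(n,'cam at',-np.array(d['R']).T@d['t'])
    for t in('cartridge','housing','bottle_a','tall_candle','lidded_candle'):
        for m in cams.masks_of(d,t)[:3]:
            P=cloud(d,m['pixels']); print(t,round(m['p'],2),np.round(m['centre']),P.mean(0).round(3) if len(P) else '',np.percentile(P[:,2],98).round(3) if len(P) else '')
E
```

```text
{'time': 0.0, 'joints': array([ 6.45545652e+01,  2.18418099e+01,  7.43853171e+01,  4.37838741e-04,
        8.38567851e+01, -1.23366776e+01]), 'qvel': array([-0.01469392,  0.03689586,  0.01722055, -0.040694  , -0.01291544,
       -0.01414527]), 'effort': array([ 1.02076989e-03, -4.48457873e+01, -2.31274974e+01, -1.28283295e-04,
        4.70937928e-03, -3.61547634e-06]), 'eef_pos': array([0.124618  , 0.5353909 , 0.22480078]), 'orientation': array([[-9.73941026e-01,  2.26800516e-01, -6.36103347e-04],
       [ 2.26801182e-01,  9.73940185e-01, -1.31920972e-03],
       [ 3.20329166e-04, -1.42910146e-03, -9.99998928e-01]]), 'contact_force': array([-0.23721058,  0.61362008,  0.89984234]), 'moment': array([-0.05442058, -0.01032229, -0.03141614]), 'grasp_force': 0.0, 'grip_width': 0.08546506322867448}
top cam at [0.38074977 0.05014622 1.58360084]
cartridge 0.81 [243. 361.] [ 0.481 -0.211  0.053] 0.09
cartridge 0.69 [270. 376.] [ 0.385 -0.252  0.055] 0.088
cartridge 0.66 [180. 313.] [ 0.68  -0.051  0.065] 0.077
housing 0.7 [225. 274.] [0.529 0.084 0.025] 0.061
housing 0.23 [240. 365.] [ 0.478 -0.211  0.052] 0.09
bottle_a 0.93 [173. 397.] [ 0.7   -0.32   0.098] 0.163
bottle_a 0.64 [177. 360.] [ 0.687 -0.195  0.115] 0.168
bottle_a 0.52 [209. 178.] [0.57  0.388 0.076] 0.108
tall_candle 0.89 [211. 177.] [0.57  0.389 0.076] 0.108
lidded_candle 0.69 [183. 313.] [ 0.68  -0.05   0.064] 0.077
side cam at [-0.07136938 -1.10515062  0.90529348]
cartridge 0.95 [276. 322.] [ 0.492 -0.324  0.047] 0.088
cartridge 0.75 [277. 279.] [ 0.379 -0.266  0.047] 0.086
cartridge 0.72 [258. 296.] [ 0.475 -0.223  0.046] 0.086
housing 0.68 [209. 264.] [0.522 0.071 0.027] 0.058
bottle_a 0.87 [253. 390.] [ 0.699 -0.341  0.081] 0.159
bottle_a 0.75 [227. 357.] [ 0.686 -0.217  0.084] 0.164
tall_candle 0.75 [161. 240.] [0.569 0.378 0.062] 0.103
tall_candle 0.37 [210. 266.] [0.522 0.07  0.028] 0.058
lidded_candle 0.74 [216. 326.] [ 0.677 -0.064  0.043] 0.073
```

View pics/top1.png

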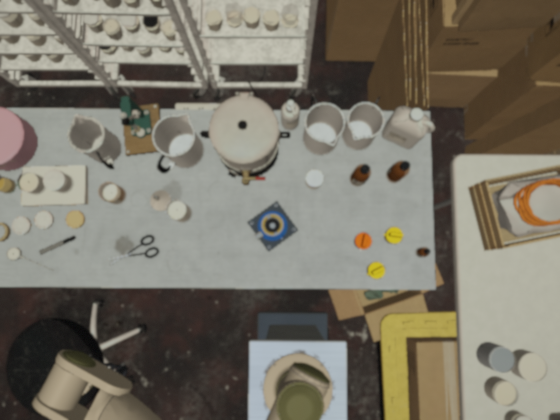

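View pics/side1.png

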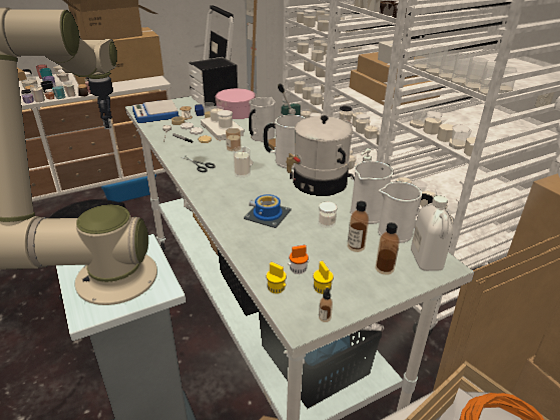

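The orange cartridge is at top pixel (241,363) and side pixel (260,298). Yellow look-alikes stand beside it at top (236,395) and (270,376). The blue housing is at top (225,273) and side (208,267).

```bash
python3 - <<'E'
from h import *
ims=[]
for n,(r,c) in(('top',(241,363)),('side',(260,298))):
    d=cap(n); hsv=cv2.cvtColor(d['image'],cv2.COLOR_RGB2HSV)
    m=np.zeros((420,560),bool); m[r-16:r+17,c-16:c+17]=1
    m&=(hsv[...,0]<16)&(hsv[...,1]>140)
    P=cloud(d,m); print(n,'orange',len(P),P.mean(0).round(4))
    for lo,hi in((.07,.1),(.03,.062)):
        Q=P[(P[:,2]>lo)&(P[:,2]<hi)]
        if len(Q)<4: continue
        (cx,cy),(w,h),a=cv2.minAreaRect((Q[:,:2]*1000).astype(np.float32)); w0,V=np.linalg.eigh(np.cov(Q[:,:2].T))
        print(lo,len(Q),'rect',cx,cy,w,h,a,'mean',Q.mean(0).round(4),'pca deg',np.degrees(np.arctan2(V[1,1],V[0,1])),np.sqrt(w0))
    for t in('cartridge_grip','housing_mouth','cartridge','housing'):
        for k in cams.mark_of(d,t)[:3]: print(t,k['p'],np.round(k['centre'],1))
    M=[k for k in cams.masks_of(d,'housing')][0]['pixels']; Q=cloud(d,M)
    T=Q[(Q[:,2]>.047)&(Q[:,2]<.07)]; B=Q[(Q[:,2]<.03)]
    print('rim',len(T),cv2.minEnclosingCircle((T[:,:2]*1000).astype(np.float32)),np.median(T[:,2]),'base',cv2.minAreaRect((B[:,:2]*1000).astype(np.float32)))
    hc=(225,274) if n=='top' else (209,266)
    for q in((r,c),hc): ims.append(cv2.resize(d['image'][q[0]-32:q[0]+32,q[1]-40:q[1]+40],(400,300),interpolation=cv2.INTER_CUBIC))
cv2.imwrite('pics/c2.png',cv2.cvtColor(np.vstack([np.hstack(ims[:2]),np.hstack(ims[2:])]),cv2.COLOR_RGB2BGR))
print(d['camera_matrix'])
E
```

```text
top orange 195 [ 0.4803 -0.2093  0.0607]
0.07 56 rect 479.82952880859375 -212.73870849609375 12.239119529724121 39.81403732299805 75.40843200683594 mean [ 0.4802 -0.2123  0.0847] pca deg 167.00637499684595 [0.00377626 0.01195945]
0.03 135 rect 480.3897705078125 -211.23464965820312 49.04861068725586 48.0443115234375 54.69122314453125 mean [ 0.4807 -0.2081  0.0506] pca deg 71.76335690787161 [0.01283898 0.01456944]
cartridge_grip 0.8 [239.2 397.9]
cartridge_grip 0.65 [267.4 377. ]
cartridge_grip 0.55 [239.2 366.4]
housing_mouth 0.68 [222.7 270.6]
cartridge 0.72 [270.2 372.6]
cartridge 0.63 [243.6 359.6]
cartridge 0.54 [236.5 391.1]
housing 0.96 [225.6 276.7]
rim 355 ((529.2695922851562, 82.62875366210938), 46.68408203125) 0.05541572529575362 base ((530.5695190429688, 85.71174621582031), (129.52734375, 126.9306869506836), 36.83397674560547)
side orange 276 [ 0.4763 -0.2202  0.0615]
0.07 85 rect 478.0887756347656 -215.92868041992188 14.324226379394531 40.18598937988281 80.14403533935547 mean [ 0.4785 -0.2166  0.0803] pca deg 166.2239173786916 [0.00312179 0.01206802]
0.03 158 rect 475.5955810546875 -219.50759887695312 45.400291442871094 52.280479431152344 60.103797912597656 mean [ 0.4747 -0.2231  0.0509] pca deg 151.95416579363524 [0.00923095 0.01435913]
cartridge_grip 0.84 [268.4 324.8]
cartridge_grip 0.7 [247.6 298.6]
cartridge_grip 0.57 [268.  276.8]
housing_mouth 0.87 [203.2 266.1]
cartridge 0.69 [285.4 323.7]
cartridge 0.68 [268.7 299.8]
cartridge 0.61 [288.4 277.4]
housing 0.87 [216.5 263.8]
rim 246 ((524.103515625, 85.7527847290039), 50.916900634765625) 0.0540887031008371 base ((530.6716918945312, 88.59752655029297), (149.72462463378906, 145.29901123046875), 45.722774505615234)
[[463.82348423   0.         279.14260313]
 [  0.         463.82348423 205.79167867]
 [  0.           0.           1.        ]]
```

View pics/c2.png

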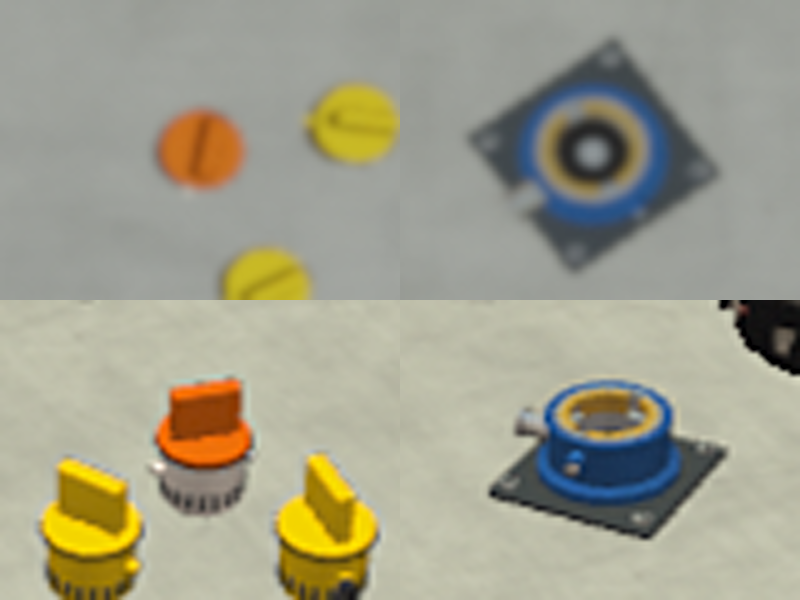

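Call:
move_arm(
  rows=[
    {"dx":-21.5,"dy":-27,"hand":50},
    {"dx":-21.5,"dy":-27},
    {"dx":-21.5,"dy":-27},
    {"dx":-21.5,"dy":-27},
    {"dx":-21.5,"dy":-27},
    {"dx":-21.5,"dy":-27},
    {"dx":-21.5,"dy":-27},
    {"dx":-21.5,"dy":-27},
  ],
)

```text
validation failed for argument at $.ro...
```

Call:
move_arm(
  rows=[
    {"dx":-21.5,"dy":-27},
    {"dx":-21.5,"dy":-27},
    {"dx":-21.5,"dy":-27},
    {"dx":-21.5,"dy":-27},
    {"dx":-21.5,"dy":-27},
    {"dx":-21.5,"dy":-27},
    {"dx":-21.5,"dy":-27},
    {"dx":-21.5,"dy":-27},
  ],
)

```text
validation failed for argument at $.ro...
```

Call:
move_arm(
  rows=[
    {"dx":-21.5,"dy":-27},
    {"dx":-21.5,"dy":-27},
    {"dx":-21.5,"dy":-27},
    {"dx":-21.5,"dy":-27},
    {"dx":-21.5,"dy":-27},
    {"dx":-21.5,"dy":-27},
    {"dx":-21.5,"dy":-27},
    {"dx":-21.5,"dy":-27},
    {"dz":10},
    {"dz":10},
  ],
)

```text
validation failed for argument at $.ro...
```

```bash
python3 - <<'E'
from h import *
s=readout.state(); print(s['time'],s['eef_pos'],s['orientation'].round(4).tolist(),s['grip_width'],s['contact_force'],s['joints'].round(1))
from scipy.optimize import least_squares
for n in('top','side'):
    d=cap(n,n+'3.png'); hsv=cv2.cvtColor(d['image'],cv2.COLOR_RGB2HSV)
    m=np.zeros((420,560),bool); m[180:260,230:310]=1
    m&=(abs(hsv[...,0].astype(int)-108)<12)&(hsv[...,1]>120)
    P=cloud(d,m); T=P[P[:,2]>.05]; c=np.array([.53,.0845])
    # outer rim edge by angle
    a=np.degrees(np.arctan2(*(T[:,:2]-c).T[::-1])); r=np.hypot(*(T[:,:2]-c).T)
    pts=[T[(a>=b)&(a<b+15)][np.argmax(r[(a>=b)&(a<b+15)]),:2] for b in range(-180,180,15) if ((a>=b)&(a<b+15)).any()]
    pts=np.array(pts); f=least_squares(lambda p:np.hypot(*(pts-p[:2]).T)-p[2],[.53,.085,.044],loss='soft_l1',f_scale=.002)
    print(n,len(T),len(pts),'fit',f.x.round(4),'hull',cv2.minAreaRect((T[:,:2]*1000).astype(np.float32)))
    cx,cy=f.x[:2]
    for R in(.029,.031):
        th=np.radians(np.arange(0,360,6)); W=np.c_[cx+R*np.cos(th),cy+R*np.sin(th),np.full(60,.056)]
        p=cv2.projectPoints(W,cv2.Rodrigues(np.array(d['R']))[0],np.array(d['t']),d['camera_matrix'],np.array(d['dist_coeffs']))[0].reshape(-1,2).astype(np.float32)
        S=cv2.remap(hsv[...,1],p[:,0],p[:,1],cv2.INTER_LINEAR).ravel(); print(R,'sat at 0,6,12..',S.tolist())
E
```

```text
1.2 [0.12474263 0.53564662 0.22540283] [[-0.9739, 0.2268, -0.0], [0.2268, 0.9739, -0.0001], [0.0, -0.0001, -1.0]] 0.08531218018773806 [-0.52067222 -0.07526516  0.23024897] [ 64.6  21.8  74.3  -0.   83.9 -12.3]
top 92 23 fit [0.5296 0.0854 0.0436] hull ((529.6341552734375, 86.34449005126953), (86.02448272705078, 85.38227844238281), 0.34821900725364685)
0.029 sat at 0,6,12.. [102, 86, 54, 21, 7, 11, 42, 77, 104, 116, 122, 126, 124, 116, 114, 115, 114, 112, 111, 111, 110, 112, 102, 94, 89, 83, 85, 85, 83, 81, 71, 46, 14, 13, 14, 16, 29, 53, 68, 73, 78, 78, 77, 83, 92, 96, 97, 99, 93, 91, 97, 93, 95, 92, 94, 95, 100, 97, 100, 103]
0.031 sat at 0,6,12.. [97, 83, 52, 20, 8, 14, 41, 81, 97, 107, 114, 115, 109, 107, 103, 102, 102, 103, 96, 91, 92, 87, 81, 72, 57, 54, 50, 54, 54, 48, 40, 30, 14, 23, 27, 18, 26, 18, 37, 37, 43, 46, 47, 47, 59, 64, 67, 70, 72, 78, 80, 88, 86, 90, 89, 91, 92, 97, 97, 98]
side 67 23 fit [0.5292 0.0828 0.0419] hull ((529.8760986328125, 84.99334716796875), (83.05044555664062, 89.38158416748047), 5.301288604736328)
0.029 sat at 0,6,12.. [183, 171, 140, 69, 40, 68, 139, 160, 167, 163, 154, 157, 166, 167, 174, 169, 165, 173, 182, 183, 174, 174, 177, 192, 179, 174, 169, 158, 154, 145, 143, 131, 121, 95, 37, 71, 123, 148, 142, 133, 126, 128, 134, 134, 124, 120, 124, 137, 156, 164, 143, 155, 152, 149, 155, 162, 166, 171, 178, 182]
0.031 sat at 0,6,12.. [154, 148, 137, 70, 25, 45, 100, 130, 143, 143, 132, 136, 147, 145, 153, 138, 153, 157, 163, 172, 156, 161, 157, 144, 144, 152, 151, 132, 124, 126, 123, 99, 102, 71, 34, 52, 75, 106, 118, 113, 103, 104, 111, 102, 81, 86, 108, 127, 119, 138, 129, 124, 121, 131, 134, 139, 144, 143, 151, 155]
```

Call:
move_arm(
  rows=[
    {"dx":-21.5,"dy":-27.0,"dz":0.0,"yaw":0.0,"hand":50.0},
  ],
)

```text
time: 1.38
eef_pos: [0.1386, 0.5069, 0.2249]
orientation: [[-0.975, 0.224, -0.0], [0.224, 0.975, 0.002], [0.001, 0.001, -1.0]]
contact_force: [0.4, -0.4, -0.0]
grip_width: 0.0754
grasp_force: 0.0
```

Call:
move_arm(
  rows=[
    {"dx":-21.5,"dy":-27,"dz":0,"yaw":0,"hand":50},
    {"dx":-21.5,"dy":-27,"dz":0,"yaw":0,"hand":50},
    {"dx":-21.5,"dy":-27,"dz":0,"yaw":0,"hand":50},
    {"dx":-21.5,"dy":-27,"dz":0,"yaw":0,"hand":50},
    {"dx":-21.5,"dy":-27,"dz":0,"yaw":0,"hand":50},
    {"dx":-21.5,"dy":-27,"dz":0,"yaw":0,"hand":50},
    {"dx":-21.5,"dy":-27,"dz":0,"yaw":0,"hand":50},
    {"dx":-21.5,"dy":-27,"dz":0,"yaw":0,"hand":50},
  ],
)

```text
time: 2.05
eef_pos: [0.2583, 0.2536, 0.2256]
orientation: [[-0.974, 0.226, 0.001], [0.226, 0.974, 0.0], [-0.001, 0.0, -1.0]]
contact_force: [0.7, -0.4, 0.6]
grip_width: 0.0428
grasp_force: 0.0
```

Call:
move_arm(
  rows=[
    {"dx":-21.5,"dy":-27,"dz":0,"yaw":0,"hand":50},
    {"dx":-21.5,"dy":-27,"dz":0,"yaw":0,"hand":50},
    {"dx":-21.5,"dy":-27,"dz":0,"yaw":0,"hand":50},
    {"dx":-21.5,"dy":-27,"dz":0,"yaw":0,"hand":50},
    {"dx":-21.5,"dy":-27,"dz":0,"yaw":0,"hand":50},
    {"dx":-21.5,"dy":-27,"dz":0,"yaw":0,"hand":50},
    {"dx":-21.5,"dy":-27,"dz":0,"yaw":0,"hand":50},
    {"dx":-21.5,"dy":-27,"dz":0,"yaw":0,"hand":50},
  ],
)

```text
time: 2.72
eef_pos: [0.377, 0.0039, 0.2257]
orientation: [[-0.974, 0.227, 0.001], [0.227, 0.974, -0.0], [-0.001, 0.0, -1.0]]
contact_force: [1.0, 0.8, 1.0]
grip_width: 0.0424
grasp_force: 0.0
```

Call:
move_arm(
  rows=[
    {"dx":-21.5,"dy":-27,"dz":0,"yaw":0,"hand":50},
    {"dx":-21.5,"dy":-27,"dz":0,"yaw":0,"hand":50},
    {"dx":-21.5,"dy":-27,"dz":0,"yaw":0,"hand":50},
    {"dx":-21.5,"dy":-27,"dz":0,"yaw":0,"hand":50},
    {"dx":-21.5,"dy":-27,"dz":0,"yaw":0,"hand":50},
    {"dx":-21.5,"dy":-27,"dz":0,"yaw":0,"hand":50},
    {"dx":-21.5,"dy":-27,"dz":0,"yaw":0,"hand":50},
    {"dx":0,"dy":0,"dz":0,"yaw":0,"hand":50},
    {"dx":0,"dy":0,"dz":0,"yaw":0,"hand":50},
  ],
)

```text
time: 3.47
eef_pos: [0.4805, -0.2137, 0.2248]
orientation: [[-0.974, 0.229, -0.001], [0.229, 0.974, 0.001], [0.001, 0.0, -1.0]]
contact_force: [1.0, 0.8, -0.1]
grip_width: 0.0425
grasp_force: 0.0
```

Call:
move_arm(
  rows=[
    {"dx":1,"dy":0.7,"dz":35,"yaw":0,"hand":50},
    {"dx":0,"dy":0,"dz":35,"yaw":0,"hand":50},
    {"dx":0,"dy":0,"dz":30,"yaw":0,"hand":50},
    {"dx":0,"dy":0,"dz":25,"yaw":0,"hand":50},
    {"dx":0,"dy":0,"dz":15,"yaw":0,"hand":50},
    {"dx":0,"dy":0,"dz":7.5,"yaw":0,"hand":50},
    {"dx":0,"dy":0,"dz":0,"yaw":0,"hand":50},
    {"dx":0,"dy":0,"dz":0,"yaw":0,"hand":50},
  ],
)

```text
time: 4.13
eef_pos: [0.4797, -0.2113, 0.0788]
orientation: [[-0.974, 0.226, 0.001], [0.226, 0.974, -0.001], [-0.001, -0.0, -1.0]]
contact_force: [-0.1, -0.1, -0.7]
grip_width: 0.0426
grasp_force: 0.0
```

```bash
python3 - <<'E'
from h import *
d=cap('side'); a=d['image'][200:300,240:373]; d2=cap('top'); b=d2['image'][200:275,320:420]
cv2.imwrite('pics/g1.png',cv2.cvtColor(np.hstack([cv2.resize(x,(400,300),interpolation=cv2.INTER_CUBIC) for x in(a,b)]),cv2.COLOR_RGB2BGR))
E
```

```text
(no output)
```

View pics/g1.png

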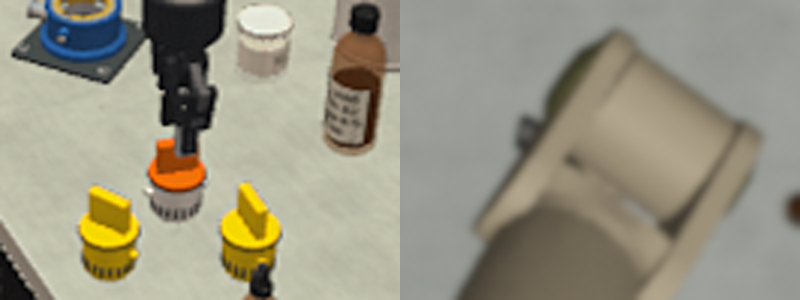

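The near finger (crop pixel 188,150) stands in front of the orange wing, and its offset matches a centred grasp. I'll close now.

Call:
move_arm(
  squeeze=60,
  rows=[
    {"dx":0,"dy":0,"dz":1,"yaw":0,"hand":30},
    {"dx":0,"dy":0,"dz":0,"yaw":0,"hand":5},
    {"dx":0,"dy":0,"dz":0,"yaw":0,"hand":5},
    {"dx":0,"dy":0,"dz":0,"yaw":0,"hand":5},
    {"dx":0,"dy":0,"dz":0,"yaw":0,"hand":5},
    {"dx":0,"dy":0,"dz":0,"yaw":0,"hand":5},
    {"dx":0,"dy":0,"dz":0,"yaw":0,"hand":5},
    {"dx":0,"dy":0,"dz":0,"yaw":0,"hand":5},
  ],
)

```text
time: 4.9
eef_pos: [0.4797, -0.2119, 0.0776]
orientation: [[-0.974, 0.227, 0.001], [0.227, 0.974, -0.001], [-0.001, -0.001, -1.0]]
contact_force: [-0.7, -0.6, 6.4]
grip_width: 0.0085
grasp_force: 58.9
```

Call:
move_arm(
  rows=[
    {"dx":0,"dy":0,"dz":-4,"yaw":0,"hand":5},
    {"dx":0,"dy":0,"dz":-16,"yaw":0,"hand":5},
    {"dx":0,"dy":0,"dz":-25,"yaw":0,"hand":5},
    {"dx":0,"dy":0,"dz":-30,"yaw":0,"hand":5},
    {"dx":0,"dy":0,"dz":-25,"yaw":0,"hand":5},
    {"dx":0,"dy":0,"dz":0,"yaw":0,"hand":5},
  ],
)

```text
time: 5.4
eef_pos: [0.481, -0.2125, 0.1816]
orientation: [[-0.974, 0.227, 0.007], [0.227, 0.974, -0.005], [-0.008, -0.003, -1.0]]
contact_force: [-0.2, 0.6, -0.5]
grip_width: 0.0089
grasp_force: 58.7
```

Call:
move_arm(
  rows=[
    {"dx":1,"dy":15,"dz":0,"yaw":0,"hand":5},
    {"dx":2,"dy":30,"dz":0,"yaw":0,"hand":5},
    {"dx":2,"dy":30,"dz":0,"yaw":0,"hand":5},
    {"dx":2,"dy":30,"dz":0,"yaw":0,"hand":5},
    {"dx":2,"dy":30,"dz":0,"yaw":0,"hand":5},
    {"dx":2,"dy":30,"dz":0,"yaw":0,"hand":5},
    {"dx":2,"dy":30,"dz":0,"yaw":0,"hand":5},
    {"dx":2,"dy":30,"dz":0,"yaw":0,"hand":5},
    {"dx":2,"dy":30,"dz":0,"yaw":0,"hand":5},
    {"dx":2,"dy":30,"dz":0,"yaw":0,"hand":5},
  ],
)

```text
time: 6.23
eef_pos: [0.5252, 0.0719, 0.1761]
orientation: [[-0.974, 0.227, -0.002], [0.227, 0.974, 0.0], [0.002, -0.0, -1.0]]
contact_force: [0.7, 0.5, -1.8]
grip_width: 0.0085
grasp_force: 58.7
```

Call:
move_arm(
  rows=[
    {"dx":0,"dy":15,"dz":0,"yaw":0,"hand":5},
    {"dx":0,"dy":0,"dz":0,"yaw":-0.093,"hand":5},
    {"dx":0,"dy":0,"dz":0,"yaw":-0.093,"hand":5},
    {"dx":0,"dy":0,"dz":0,"yaw":-0.093,"hand":5},
    {"dx":0,"dy":0,"dz":0,"yaw":-0.093,"hand":5},
    {"dx":0,"dy":0,"dz":0,"yaw":-0.093,"hand":5},
    {"dx":0,"dy":0,"dz":0,"yaw":-0.093,"hand":5},
    {"dx":0,"dy":0,"dz":0,"yaw":-0.093,"hand":5},
    {"dx":0,"dy":0,"dz":0,"yaw":0,"hand":5},
    {"dx":0,"dy":0,"dz":0,"yaw":0,"hand":5},
  ],
)

```text
time: 7.07
eef_pos: [0.5287, 0.0849, 0.1763]
orientation: [[-0.913, -0.407, -0.001], [-0.407, 0.913, 0.0], [0.001, 0.001, -1.0]]
contact_force: [0.8, 0.1, -2.1]
grip_width: 0.0088
grasp_force: 58.8
```

```bash
python3 - <<'E'
from h import *
s=readout.state(); print(s['eef_pos'].round(4),s['orientation'].round(4).tolist(),s['moment'])
d=cap('side'); hsv=cv2.cvtColor(d['image'],cv2.COLOR_RGB2HSV); m=np.zeros((420,560),bool); m[130:230,220:320]=1
m&=(hsv[...,0]<11)&(hsv[...,1]>170)&(d['range_z']<1.6); P=cloud(d,m); P=P[np.hypot(*(P[:,:2]-s['eef_pos'][:2]).T)<.04]
print(len(P),P.mean(0),np.percentile(P[:,2],[2,98]))
# cap ring: lower orange edge
a=d['image'][140:240,200:333]
cv2.imwrite('pics/h1.png',cv2.cvtColor(cv2.resize(a,(640,480),interpolation=cv2.INTER_CUBIC),cv2.COLOR_RGB2BGR))
E
```

```text
[0.5287 0.0849 0.1763] [[-0.9133, -0.4072, -0.0014], [-0.4072, 0.9133, 0.0002], [0.0012, 0.0007, -1.0]] [-0.01953414  0.04175418  0.02847265]
13 [0.53330052 0.07238131 0.15183332] [0.13995939 0.18162887]
```

View pics/h1.png

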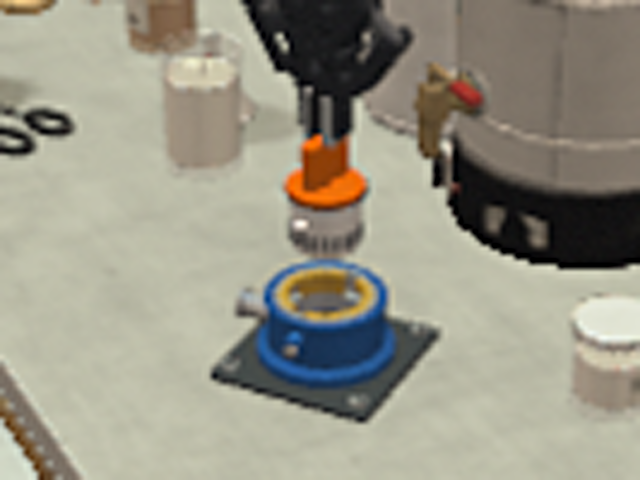

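The cartridge is held upright over the housing (crop 325,210 above 325,290), with its lugs towards the estimated slot angle. I'll lower it in steps and watch the force.

Call:
move_arm(
  rows=[
    {"dx":-0.8,"dy":0,"dz":20,"yaw":0,"hand":5},
    {"dx":0,"dy":0,"dz":15,"yaw":0,"hand":5},
    {"dx":0,"dy":0,"dz":5,"yaw":0,"hand":5},
    {"dx":0,"dy":0,"dz":1,"yaw":0,"hand":5},
    {"dx":0,"dy":0,"dz":1,"yaw":0,"hand":5},
    {"dx":0,"dy":0,"dz":1,"yaw":0,"hand":5},
    {"dx":0,"dy":0,"dz":1,"yaw":0,"hand":5},
  ],
)

```text
time: 7.7
eef_pos: [0.5302, 0.0852, 0.1336]
orientation: [[-0.912, -0.409, 0.001], [-0.409, 0.912, -0.0], [-0.001, -0.001, -1.0]]
contact_force: [0.1, -0.1, -1.5]
grip_width: 0.0086
grasp_force: 58.8
```

Call:
move_arm(
  rows=[
    {"dx":0,"dy":0,"dz":1,"yaw":0,"hand":5},
    {"dx":0,"dy":0,"dz":1,"yaw":0,"hand":5},
    {"dx":0,"dy":0,"dz":0,"yaw":0,"hand":5},
  ],
)

```text
time: 7.95
eef_pos: [0.5297, 0.0852, 0.1309]
orientation: [[-0.912, -0.41, -0.0], [-0.41, 0.912, -0.0], [0.0, -0.0, -1.0]]
contact_force: [-0.2, -0.0, -1.9]
grip_width: 0.0086
grasp_force: 58.8
```

Call:
move_arm(
  rows=[
    {"dx":0,"dy":0,"dz":1.5,"yaw":0,"hand":5},
    {"dx":0,"dy":0,"dz":1.5,"yaw":0,"hand":5},
    {"dx":0,"dy":0,"dz":1.5,"yaw":0,"hand":5},
    {"dx":0,"dy":0,"dz":0,"yaw":0,"hand":5},
  ],
)

```text
time: 8.28
eef_pos: [0.5296, 0.0853, 0.1261]
orientation: [[-0.912, -0.41, -0.001], [-0.41, 0.912, 0.0], [0.0, 0.0, -1.0]]
contact_force: [0.2, 1.6, -2.0]
grip_width: 0.0089
grasp_force: 58.7
```

Call:
move_arm(
  rows=[
    {"dx":0,"dy":0,"dz":1.5,"yaw":0,"hand":5},
    {"dx":0,"dy":0,"dz":1.5,"yaw":0,"hand":5},
    {"dx":0,"dy":0,"dz":1.5,"yaw":0,"hand":5},
    {"dx":0,"dy":0,"dz":0,"yaw":0,"hand":5},
  ],
)

```text
time: 8.62
eef_pos: [0.5296, 0.0852, 0.1215]
orientation: [[-0.912, -0.41, -0.001], [-0.41, 0.912, 0.0], [0.0, 0.0, -1.0]]
contact_force: [0.2, 0.6, -1.5]
grip_width: 0.0083
grasp_force: 58.7
```

Call:
move_arm(
  rows=[
    {"dx":0,"dy":0,"dz":3,"yaw":0,"hand":5},
    {"dx":0,"dy":0,"dz":3,"yaw":0,"hand":5},
    {"dx":0,"dy":0,"dz":2.5,"yaw":0,"hand":5},
    {"dx":0,"dy":0,"dz":0,"yaw":0,"hand":5},
  ],
)

```text
time: 8.95
eef_pos: [0.5295, 0.0852, 0.1128]
orientation: [[-0.912, -0.41, -0.001], [-0.41, 0.912, 0.0], [0.001, 0.0, -1.0]]
contact_force: [-0.5, 0.3, -1.7]
grip_width: 0.0089
grasp_force: 58.7
```

Call:
move_arm(
  rows=[
    {"dx":0,"dy":0,"dz":1,"yaw":0,"hand":5},
    {"dx":0,"dy":0,"dz":1,"yaw":0,"hand":5},
    {"dx":0,"dy":0,"dz":1,"yaw":0,"hand":5},
    {"dx":0,"dy":0,"dz":0,"yaw":0,"hand":5},
  ],
)

```text
time: 9.28
eef_pos: [0.5297, 0.0852, 0.1103]
orientation: [[-0.912, -0.41, -0.0], [-0.41, 0.912, 0.0], [0.0, 0.0, -1.0]]
contact_force: [0.3, 0.5, -1.4]
grip_width: 0.0086
grasp_force: 58.8
```

Call:
move_arm(
  rows=[
    {"dx":0,"dy":0,"dz":1,"yaw":0,"hand":5},
    {"dx":0,"dy":0,"dz":1,"yaw":0,"hand":5},
    {"dx":0,"dy":0,"dz":0,"yaw":0,"hand":5},
  ],
)

```text
time: 9.53
eef_pos: [0.5297, 0.0852, 0.1082]
orientation: [[-0.912, -0.41, -0.0], [-0.41, 0.912, 0.0], [0.0, 0.0, -1.0]]
contact_force: [0.2, 1.2, -1.4]
grip_width: 0.0086
grasp_force: 58.8
```

Call:
move_arm(
  rows=[
    {"dx":0,"dy":0,"dz":1,"yaw":0,"hand":5},
    {"dx":0,"dy":0,"dz":0,"yaw":0,"hand":5},
  ],
)

```text
time: 9.7
eef_pos: [0.5297, 0.0852, 0.1073]
orientation: [[-0.912, -0.41, -0.0], [-0.41, 0.912, 0.0], [0.0, 0.0, -1.0]]
contact_force: [0.0, 1.5, -2.1]
grip_width: 0.0085
grasp_force: 58.8
```

Call:
move_arm(
  rows=[
    {"dx":0,"dy":0,"dz":1.5,"yaw":0,"hand":5},
    {"dx":0,"dy":0,"dz":1.5,"yaw":0,"hand":5},
    {"dx":0,"dy":0,"dz":0,"yaw":0,"hand":5},
  ],
)

```text
time: 9.95
eef_pos: [0.5296, 0.0852, 0.1041]
orientation: [[-0.912, -0.41, -0.001], [-0.41, 0.912, 0.0], [0.001, 0.0, -1.0]]
contact_force: [0.2, 0.4, -1.4]
grip_width: 0.0087
grasp_force: 58.8
```

Call:
move_arm(
  rows=[
    {"dx":0,"dy":0,"dz":1.5,"yaw":0,"hand":5},
    {"dx":0,"dy":0,"dz":1.5,"yaw":0,"hand":5},
    {"dx":0,"dy":0,"dz":0,"yaw":0,"hand":5},
  ],
)

```text
time: 10.2
eef_pos: [0.5298, 0.0853, 0.1014]
orientation: [[-0.912, -0.41, 0.0], [-0.41, 0.912, 0.0], [-0.0, 0.0, -1.0]]
contact_force: [-0.4, 1.4, 1.6]
grip_width: 0.0084
grasp_force: 59.2
```

Call:
move_arm(
  rows=[
    {"dx":0,"dy":0,"dz":1.5,"yaw":0,"hand":5},
    {"dx":0,"dy":0,"dz":1.5,"yaw":0,"hand":5},
    {"dx":0,"dy":0,"dz":1.5,"yaw":0,"hand":5},
    {"dx":0,"dy":0,"dz":0,"yaw":0,"hand":5},
  ],
)

```text
time: 10.53
eef_pos: [0.5299, 0.0853, 0.0969]
orientation: [[-0.912, -0.41, 0.0], [-0.41, 0.912, 0.0], [-0.0, 0.0, -1.0]]
contact_force: [-1.1, 2.6, 3.0]
grip_width: 0.0086
grasp_force: 59.7
```

Call:
move_arm(
  rows=[
    {"dx":0,"dy":0,"dz":1,"yaw":0,"hand":5},
    {"dx":0,"dy":0,"dz":1,"yaw":0,"hand":5},
    {"dx":0,"dy":0,"dz":0,"yaw":0,"hand":5},
  ],
)

```text
time: 10.78
eef_pos: [0.5299, 0.0854, 0.0951]
orientation: [[-0.912, -0.41, 0.001], [-0.41, 0.912, 0.0], [-0.001, -0.0, -1.0]]
contact_force: [-0.7, 2.2, 5.4]
grip_width: 0.0089
grasp_force: 59.9
```

Call:
move_arm(
  rows=[
    {"dx":0,"dy":0,"dz":0.7,"yaw":0,"hand":5},
    {"dx":0,"dy":0,"dz":0,"yaw":0,"hand":5},
    {"dx":0,"dy":0,"dz":0,"yaw":0,"hand":5},
  ],
)

```text
time: 11.03
eef_pos: [0.53, 0.0854, 0.0945]
orientation: [[-0.912, -0.41, 0.001], [-0.41, 0.912, 0.0], [-0.001, -0.0, -1.0]]
contact_force: [-1.7, 3.6, 6.3]
grip_width: 0.0086
grasp_force: 60.0
```

Call:
move_arm(
  rows=[
    {"dx":0,"dy":-0.3,"dz":0.6,"yaw":0,"hand":5},
    {"dx":0,"dy":0,"dz":0.6,"yaw":0,"hand":5},
    {"dx":0,"dy":0,"dz":0,"yaw":0,"hand":5},
    {"dx":0,"dy":0,"dz":0,"yaw":0,"hand":5},
  ],
)

```text
time: 11.37
eef_pos: [0.5301, 0.0853, 0.0936]
orientation: [[-0.912, -0.41, 0.001], [-0.41, 0.912, 0.0], [-0.001, -0.0, -1.0]]
contact_force: [-1.1, 2.6, 8.2]
grip_width: 0.0086
grasp_force: 60.3
```

Call:
move_arm(
  rows=[
    {"dx":0,"dy":0,"dz":-0.7,"yaw":0.04,"hand":5},
    {"dx":0,"dy":0,"dz":0,"yaw":0.06,"hand":5},
    {"dx":0,"dy":0,"dz":0,"yaw":0.08,"hand":5},
    {"dx":0,"dy":0,"dz":0,"yaw":0,"hand":5},
  ],
)

```text
time: 11.7
eef_pos: [0.5304, 0.0852, 0.0941]
orientation: [[-0.972, -0.236, 0.002], [-0.236, 0.972, 0.0], [-0.002, -0.0, -1.0]]
contact_force: [-0.1, 2.2, 5.0]
grip_width: 0.0089
grasp_force: 59.9
```

```bash
python3 - <<'E'
from h import *
s=readout.state(); print(s['moment'],s['contact_force'],s['effort'].round(2))
E
```

```text
[ 0.64693565 -0.03683824  0.07409787] [-0.07446619  2.1594373   4.96991766] [ -1.84 -43.1  -17.11  -0.78  -0.06   1.07]
```

Call:
move_arm(
  rows=[
    {"dx":0,"dy":0,"dz":0,"yaw":0.1,"hand":5},
    {"dx":0,"dy":0,"dz":0,"yaw":0.1,"hand":5},
    {"dx":0,"dy":0,"dz":0,"yaw":0.1,"hand":5},
    {"dx":0,"dy":0,"dz":0,"yaw":0.1,"hand":5},
    {"dx":0,"dy":0,"dz":0,"yaw":0.1,"hand":5},
    {"dx":0,"dy":0,"dz":0,"yaw":0.1,"hand":5},
    {"dx":0,"dy":0,"dz":0,"yaw":0,"hand":5},
  ],
)

```text
time: 12.28
eef_pos: [0.5305, 0.0851, 0.0941]
orientation: [[-0.935, 0.355, 0.002], [0.355, 0.935, 0.0], [-0.002, 0.001, -1.0]]
contact_force: [0.0, 3.8, 5.6]
grip_width: 0.0085
grasp_force: 59.9
```

Call:
move_arm(
  rows=[
    {"dx":0,"dy":0,"dz":0,"yaw":0.1,"hand":5},
    {"dx":0,"dy":0,"dz":0,"yaw":0.1,"hand":5},
    {"dx":0,"dy":0,"dz":0,"yaw":0.1,"hand":5},
    {"dx":0,"dy":0,"dz":0,"yaw":0.1,"hand":5},
    {"dx":0,"dy":0,"dz":0,"yaw":0.1,"hand":5},
    {"dx":0,"dy":0,"dz":0,"yaw":0.1,"hand":5},
    {"dx":0,"dy":0,"dz":0,"yaw":0,"hand":5},
    {"dx":0,"dy":0,"dz":0,"yaw":0,"hand":5},
  ],
)

```text
time: 12.95
eef_pos: [0.5304, 0.0851, 0.0941]
orientation: [[-0.575, 0.818, 0.002], [0.818, 0.575, 0.0], [-0.001, 0.001, -1.0]]
contact_force: [-0.1, 2.3, 5.5]
grip_width: 0.0087
grasp_force: 59.9
```

```bash
cat > st.py <<'E'
from h import *
s=readout.state(); o=s['orientation']; print(s['time'],s['eef_pos'].round(4),'wing',np.degrees(np.arctan2(-o[1,0],-o[0,0])).round(2),s['moment'].round(2),s['contact_force'].round(1),s['joints'].round(1))
E
python3 st.py
```

```text
12.95 [0.5304 0.0851 0.0941] wing -54.9 [0.53 0.01 0.04] [-0.1  2.3  5.5] [ -3.5  28.2  87.8   0.   64.  -38.6]
```

Call:
move_arm(
  rows=[
    {"dx":0,"dy":0,"dz":0,"yaw":0.05,"hand":5},
    {"dx":0,"dy":0,"dz":0,"yaw":0.05,"hand":5},
    {"dx":0,"dy":0,"dz":0,"yaw":0.05,"hand":5},
    {"dx":0,"dy":0,"dz":0,"yaw":0.02,"hand":5},
    {"dx":0,"dy":0,"dz":0,"yaw":0,"hand":5},
    {"dx":0,"dy":0,"dz":0,"yaw":0,"hand":5},
  ],
)

```text
time: 13.45
eef_pos: [0.5305, 0.0851, 0.0941]
orientation: [[-0.429, 0.903, 0.002], [0.903, 0.429, 0.0], [-0.001, 0.002, -1.0]]
contact_force: [0.9, 3.3, 5.8]
grip_width: 0.0089
grasp_force: 59.9
```

```bash
python3 st.py
```

```text
13.45 [0.5305 0.0851 0.0941] wing -64.61 [ 0.52 -0.08  0.12] [0.9 3.3 5.8] [ -3.5  28.2  87.8   0.   63.9 -28.9]
```

Call:
move_arm(
  rows=[
    {"dx":0,"dy":0,"dz":0,"yaw":0.02,"hand":5},
    {"dx":0,"dy":0,"dz":0,"yaw":0.02,"hand":5},
    {"dx":0,"dy":0,"dz":0,"yaw":0,"hand":5},
  ],
)

```text
time: 13.7
eef_pos: [0.5305, 0.0851, 0.0942]
orientation: [[-0.391, 0.92, 0.002], [0.92, 0.391, 0.0], [-0.001, 0.002, -1.0]]
contact_force: [0.2, 3.3, 5.7]
grip_width: 0.0088
grasp_force: 59.9
```

```bash
python3 st.py
```

```text
13.7 [0.5305 0.0851 0.0942] wing -66.95 [ 0.55 -0.05  0.09] [0.2 3.3 5.7] [ -3.5  28.2  87.8   0.   64.  -26.6]
```

Call:
move_arm(
  rows=[
    {"dx":0,"dy":0,"dz":0,"yaw":0.02,"hand":5},
    {"dx":0,"dy":0,"dz":0,"yaw":0.02,"hand":5},
    {"dx":0,"dy":0,"dz":0,"yaw":0,"hand":5},
  ],
)

```text
time: 13.95
eef_pos: [0.5303, 0.085, 0.0941]
orientation: [[-0.355, 0.935, 0.001], [0.935, 0.355, -0.0], [-0.001, 0.001, -1.0]]
contact_force: [-0.4, 2.5, 6.1]
grip_width: 0.0088
grasp_force: 60.0
```

```bash
python3 st.py
```

```text
13.95 [0.5303 0.085  0.0941] wing -69.24 [ 0.55 -0.    0.14] [-0.4  2.5  6.1] [ -3.5  28.2  87.8   0.   64.  -24.3]
```

Call:
move_arm(
  rows=[
    {"dx":0,"dy":0,"dz":0,"yaw":0.02,"hand":5},
    {"dx":0,"dy":0,"dz":0,"yaw":0.01,"hand":5},
    {"dx":0,"dy":0,"dz":0,"yaw":0,"hand":5},
  ],
)

```text
time: 14.2
eef_pos: [0.5301, 0.0849, 0.0941]
orientation: [[-0.327, 0.945, 0.001], [0.945, 0.327, -0.0], [-0.001, 0.001, -1.0]]
contact_force: [-1.5, 2.3, 6.3]
grip_width: 0.0084
grasp_force: 60.2
```

```bash
python3 st.py
```

```text
14.2 [0.5301 0.0849 0.0941] wing -70.92 [0.34 0.22 0.22] [-1.5  2.3  6.3] [ -3.5  28.1  87.8  -0.   64.  -22.6]
```

Call:
move_arm(
  rows=[
    {"dx":0,"dy":0,"dz":0,"yaw":0.02,"hand":5},
    {"dx":0,"dy":0,"dz":0,"yaw":0.02,"hand":5},
    {"dx":0,"dy":0,"dz":0,"yaw":0,"hand":5},
  ],
)

```text
time: 14.45
eef_pos: [0.53, 0.0849, 0.0941]
orientation: [[-0.289, 0.957, 0.0], [0.957, 0.289, -0.0], [-0.001, 0.0, -1.0]]
contact_force: [-2.5, 2.4, 6.9]
grip_width: 0.0085
grasp_force: 60.8
```

```bash
python3 st.py
```

```text
14.45 [0.53   0.0849 0.0941] wing -73.21 [0.31 0.27 0.45] [-2.5  2.4  6.9] [ -3.5  28.1  87.8  -0.   64.  -20.3]
```

The moment is rising steeply, so the cartridge is at the stop. I'll back off slightly and let it rise into the pocket.

Call:
move_arm(
  rows=[
    {"dx":0,"dy":0,"dz":0,"yaw":-0.03,"hand":5},
    {"dx":0,"dy":0,"dz":-1,"yaw":-0.02,"hand":5},
    {"dx":0,"dy":0,"dz":-1,"yaw":0,"hand":5},
    {"dx":0,"dy":0,"dz":-1,"yaw":0,"hand":5},
    {"dx":0,"dy":0,"dz":-1,"yaw":0,"hand":5},
    {"dx":0,"dy":0,"dz":0,"yaw":0,"hand":5},
  ],
)

```text
time: 14.95
eef_pos: [0.5299, 0.0849, 0.0978]
orientation: [[-0.336, 0.942, 0.0], [0.942, 0.336, -0.0], [-0.0, -0.0, -1.0]]
contact_force: [0.8, 1.2, 1.8]
grip_width: 0.0087
grasp_force: 59.3
```

```bash
python3 st.py
```

```text
14.95 [0.5299 0.0849 0.0978] wing -70.37 [ 0.29 -0.04  0.12] [0.8 1.2 1.8] [ -3.5  27.9  87.6  -0.   64.6 -23.2]
```

Call:
move_arm(
  rows=[
    {"dx":0,"dy":0,"dz":-0.6,"yaw":0,"hand":5},
    {"dx":0,"dy":0,"dz":-0.6,"yaw":0,"hand":5},
    {"dx":0,"dy":0,"dz":-0.4,"yaw":0,"hand":5},
    {"dx":0,"dy":0,"dz":0,"yaw":0,"hand":5},
  ],
)

```text
time: 15.28
eef_pos: [0.5299, 0.0849, 0.0993]
orientation: [[-0.336, 0.942, -0.0], [0.942, 0.336, -0.0], [0.0, -0.0, -1.0]]
contact_force: [0.2, 1.8, 0.5]
grip_width: 0.0085
grasp_force: 59.1
```

```bash
python3 st.py
```

```text
15.2833 [0.5299 0.0849 0.0993] wing -70.35 [ 0.25 -0.01  0.17] [0.2 1.8 0.5] [ -3.5  27.8  87.5  -0.   64.8 -23.2]
```

Call:
move_arm(
  rows=[
    {"dx":0,"dy":0,"dz":-0.6,"yaw":0,"hand":5},
    {"dx":0,"dy":0,"dz":-0.6,"yaw":0,"hand":5},
    {"dx":0,"dy":0,"dz":0,"yaw":0,"hand":5},
    {"dx":0,"dy":0,"dz":0,"yaw":0,"hand":5},
  ],
)

```text
time: 15.62
eef_pos: [0.5295, 0.0851, 0.0999]
orientation: [[-0.336, 0.942, -0.001], [0.942, 0.336, 0.0], [0.001, -0.001, -1.0]]
contact_force: [1.6, 3.8, -9.2]
grip_width: 0.0083
grasp_force: 58.6
```

A pull of 9 N is resisted at the locked height, so the lugs are in the pocket. I'll relax, open and retreat.

Call:
move_arm(
  rows=[
    {"dx":0,"dy":0,"dz":0.8,"yaw":0,"hand":5},
    {"dx":0,"dy":0,"dz":0,"yaw":0,"hand":5},
    {"dx":0,"dy":0,"dz":0,"yaw":0,"hand":15},
    {"dx":0,"dy":0,"dz":0,"yaw":0,"hand":40},
    {"dx":0,"dy":0,"dz":0,"yaw":0,"hand":40},
    {"dx":0,"dy":0,"dz":0,"yaw":0,"hand":40},
    {"dx":0,"dy":0,"dz":0,"yaw":0,"hand":40},
    {"dx":0,"dy":0,"dz":0,"yaw":0,"hand":40},
  ],
)

```text
time: 16.28
eef_pos: [0.53, 0.0848, 0.0999]
orientation: [[-0.336, 0.942, 0.0], [0.942, 0.336, -0.0], [-0.0, 0.0, -1.0]]
contact_force: [0.3, -0.5, 0.5]
grip_width: 0.0343
grasp_force: 0.0
```

Call:
move_arm(
  rows=[
    {"dx":0,"dy":0,"dz":-5,"yaw":0,"hand":40},
    {"dx":0,"dy":0,"dz":-15,"yaw":0,"hand":40},
    {"dx":0,"dy":0,"dz":-25,"yaw":0,"hand":40},
    {"dx":0,"dy":0,"dz":-30,"yaw":0,"hand":40},
    {"dx":0,"dy":0,"dz":-30,"yaw":0,"hand":40},
    {"dx":0,"dy":0,"dz":-20,"yaw":0,"hand":40},
    {"dx":0,"dy":0,"dz":0,"yaw":0,"hand":40},
  ],
)

```text
time: 16.87
eef_pos: [0.5314, 0.0849, 0.2295]
orientation: [[-0.336, 0.942, 0.009], [0.942, 0.336, -0.001], [-0.003, 0.008, -1.0]]
contact_force: [0.4, 0.3, 1.0]
grip_width: 0.034
grasp_force: 0.0
```

```bash
python3 - <<'E'
from h import *
d=cap('side'); hsv=cv2.cvtColor(d['image'],cv2.COLOR_RGB2HSV); m=np.zeros((420,560),bool); m[170:240,230:300]=1
m&=(hsv[...,0]<11)&(hsv[...,1]>170); P=cloud(d,m); P=P[np.hypot(*(P[:,:2]-[.53,.085]).T)<.04]
print(len(P),'top z',np.percentile(P[:,2],[2,50,95,98]))
Q=P[P[:,2]>.085]; w,V=np.linalg.eigh(np.cov(Q[:,:2].T)); print(np.degrees(np.arctan2(V[1,1],V[0,1])),np.sqrt(w))
cv2.imwrite('pics/f1.png',cv2.cvtColor(cv2.resize(d['image'][150:250,200:333],(640,480),interpolation=cv2.INTER_CUBIC),cv2.COLOR_RGB2BGR))
E
```

```text
6 top z [0.06549689 0.06824    0.09950672 0.10557669]
nan [nan nan]<stdin>:5: RuntimeWarning: Degrees of freedom <= 0 for slice
  c *= np.true_divide(1, fact)
  c *= np.true_divide(1, fact)
```

View pics/f1.png

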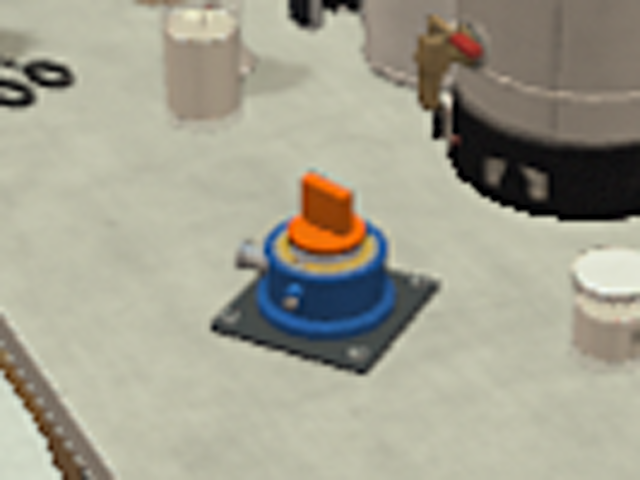

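The cartridge (crop 327,215) sits upright in the housing with its wing turned, the gripper is clear, and the top of the wing is near 0.105 m, close to the locked height.

```bash
python3 -c "
from workcell import sign_off
print(sign_off())"
```

```text
the job is handed in; nothing more can be done
None
```

The orange cartridge is in the blue housing: pushed down, twisted clockwise to the stop and sprung up into its lock, where it resisted a 9 N pull; forces stayed under about 10 N, and I handed it in at about 17 s.

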